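Load the last vial and index the turntable to the sampling needle

TASK

Put the vial that stands on the bench back into its place in the vial turntable, the only empty cup, upright and fully home, and let go of it. Then take the turntable's centre knob and turn it clockwise (seen from above) three clicks, feeling for the third stop and not running past it, so that this vial stands under the sampling needle. Finish there with the knob still gripped, to steady it while the sample is drawn; touch neither the needle arm nor the glassware and timer round about.

Things in the scene. Friction and masses are not known exactly. Their poses are not given: they have to be found in the camera images.
- vial: The only vial standing loose on the bench: small clear glass vial with a white cap, round, 12 mm diameter, 32 mm tall (solid to 29 mm), 12 g or so. Origin: centre of its underside; z up along it. It stands upright at the start.
- empty_place (a point): Centre of the inner floor of the one empty cup, 34 mm above the bench: the vial's underside rests here. Bore 14 mm diameter, 15 mm deep, its upper 3 mm flaring to 17 mm at the rim (49 mm above the bench). It starts three places anticlockwise (from above) of the needle, left of the knob, and turns with the tray. Fingers have room on the inside and outside of the ring of cups, not between cups.
- knob_grip (a point): Mid-height (79 mm above the bench) of the grip of the centre knob, on the tray's vertical axis: round fluted black knob, 44 mm diameter, grip from 66 to 92 mm, on an 18 mm stem. One piece with the tray; may be gripped in any direction. Turning over a click takes about 0.1 N m; a grip of 25 N or more does not slip.
- knob: The whole centre knob. Origin: on the axis at its underside, 66 mm above the bench, z up. It turns with the tray.
- tray (a joint): Angle of tray and knob, rad, growing clockwise seen from above; within 0.03 of 0 at the start. A spring roller at the front of the base drops into scallops in the tray's edge every 24 degrees (0.419 rad) and draws the tray into them: the third stop clockwise is at 1.257. It turns endlessly both ways; it snaps on to the next stop from halfway.
- needle_tip (a point): Lower end of the fixed sampling needle, 72 mm above the bench, 72 mm from the knob axis on the far side of the turntable. Its aluminium arm (16 mm wide, top 94 mm above the bench) comes in from a post 118 mm from the knob axis, behind the needle.
- sampling_arm: Needle, arm and post together, fixed to the turntable's base. Origin: on the bench on the knob axis; x points from the axis to the needle, z up.
- turntable: Fixed base, 200 mm diameter; front tongue with the spring roller out to 139 mm from the axis, 40 mm tall. Tray: scalloped disc 180 mm diameter, top 32 mm above the bench, 15 black cups 24 degrees apart on a 72 mm radius (30 mm between centres), 14 filled with fixed vials whose tops are 66 mm above the bench. Origin: on the bench on the knob axis; x points to the needle, z up.
- flask: Conical flask, 62 mm diameter, 104 mm tall, clear glass, loose, to be left alone. Origin: centre of its underside.
- beaker: Beaker, 52 mm diameter, 70 mm tall, clear, loose, to be left alone. Origin: centre of its underside.
- timer: Bench timer, 58 x 64 x 18 mm, loose, to be left alone. Origin: centre of its underside.

How it is judged:
By the outcome, as a careful person would: the job done as asked, in the order asked, and still so for the second after the job is handed in, while the arm keeps its last pose, push and grip.
It also fails if it takes over 56 s, if anything falls off the work surface, if the arm or the gripper's body presses on something with over 40 N, if the wrist force passes 120 N, or if a joint passes its speed limit or range.

ROBOT

A 7-joint arm with a two-finger parallel gripper is mounted at the origin on a cart in front of the work surface, level with it; the furniture and walls round the work are solid. World frame = base frame: x ahead of the robot, y to its left, z up, the work surface at z = 0. Lengths are in mm, angles in rad, forces in N, time in s.
With the tool pointing down it reaches from about 425 to 950 mm from the base axis. Payload 4.7 kg.
Tool frame: the origin (TCP) lies midway between the tips of the shut fingers; the grasp point (between the pads) lies 19 mm behind it (robot.pinch_z is the distance from the TCP to the grasp point, in mm); z points along the fingers, y is the line along which they close (so a half turn about z gives the same grasp; the last joint's range is limited). The gripper opens to 85 mm and grips with 20 to 120 N. Pads are 22 mm wide; open, the fingers measure 114 mm over their backs; the gripper's body (76 mm by 85 mm) begins 54 mm behind the grasp point. The pads swing forward as they close: fully open they stand 13 mm farther back than shut.
Start: joints at [1.182, 0.469, -0.049, 1.532, 0.024, 1.141, -0.082], TCP at [237.705, -631.779, 231.335] pointing down, gripper open.
Joint ranges: [-2.59, 2.59], [-0.33, 1.99], [-1.39, 1.29], [0.1, 2.45], [-1.04, 4.18], [0.21, 1.99], [-2.66, 2.66]. Speed limits (rad/s): [2.57, 2.57, 3.14, 3.14, 3.14, 3.14, 3.14].

INTERFACE

Orientations are given as a 3x3 rotation matrix whose columns are the frame's x, y, z axes.
In Python, from rig import robot gives the robot as it stands.
- The arm moves only by the shell command python3 -m pendant 'ROWS' [FORCE]. ROWS is JSON, a list of rows, each an object with "hand": the opening, from -1 (shut) to 1 (fully open); "xyz": the shift along the world's x, y, z in mm, a list of three; "turn": the turn about the world's z in degrees. A call has 1 to 20 rows; each row shifts and turns the commanded pose from where the row before left it; what a row does not reach is not made up. A row lasts 1/8 s, in which the tool goes at most 62.5 mm and 10.7 degrees, less where a joint would pass 70% of its speed; a pose out of reach is approached as far as the arm can. A call with a gripper value outside its range is refused whole. The fingers move at their own pace and stop on an object; FORCE is the grip in N (left out, the last holds). Time passes only in rows, so rows that do not move let the fingers close. It gives the time, the measured TCP pose, the force, the opening and the grip force at its end, in the units of the state.
- robot.get_obs(): the state, without advancing time (a new reading comes with each control period).
- robot.capture(name): name is "scene" or "top"; returns a dict with "color" (480x640x3 uint8, blue, green, red), "depth" (480x640 float32, mm along the optical axis (not along the pixel's ray), 0 where there is no reading), "camera_matrix" (3x3 intrinsics, pixels), "cam_to_world" (4x4, takes a point from camera to world coordinates). Camera axes: x right, y down, z forward; pixel columns grow to the right and rows downward; lengths in mm; the calibration is good to about 2 mm. A picture is of the moment at which its call begins.
- robot.sign_off(): hands the job in; it is judged then, once.
The state is a dict: "t": time; "q": joint angles; "joint_vel": joint speeds; "joint_efforts": joint torques, N m; "ee_pos": TCP position; "ee_rot": TCP orientation; "wrist_force": force on the tool from outside, world axes, zero at the start; "torque": the same for the moment, N m; "width": opening from 0.0 (shut) to 1.0 (fully open); "grasp_force": force on a finger pad.
Only numpy, scipy, OpenCV 4.12 (cv2) and the standard library are available. Lean on these libraries where they do the work, as an engineer would, in place of code of your own. Each camera call takes 0.05 s, during which the arm holds its last target. There are 200 camera calls.

## Working session

There is one attempt and no reset: what is moved stays moved. The work goes in short steps, Python scripts to look and compute and a shell command to move; the robot and the scene stay as the last step left them, time stands still between calls to the robot, and variables do not carry over. Pictures are saved under pics/ and viewed, at most 10 in all, crops included, and the job is handed in when it is done.

```bash
ls; mkdir -p pics
python3 - <<'E'
from rig import robot
import cv2,numpy as np
o=robot.get_obs();print(o['t'],o['ee_pos'],o['ee_rot'],o['width'],robot.pinch_z)
for n in ('scene','top'):
    c=robot.capture(n);cv2.imwrite(f'pics/{n}0.png',c['color']);np.savez(f'pics/{n}0.npz',**c)
    print(n,c['camera_matrix'].tolist(),np.round(c['cam_to_world'],3).tolist())
E
```

```text
pics
0.0 [ 237.48468061 -631.20829839  230.24973137] [[ 9.35952889e-01  3.52124481e-01 -7.34542589e-04]
 [ 3.52125245e-01 -9.35951074e-01  1.84340263e-03]
 [-3.83887310e-05 -1.98398900e-03 -9.99998031e-01]] 0.999725970814459 18.700000000000003
scene [[440.30629548652365, 0.0, 323.58637152031247], [0.0, 440.30629548652365, 248.43330814171472], [0.0, 0.0, 1.0]] [[-0.838, -0.291, 0.461, 172.78], [-0.545, 0.416, -0.728, 638.956], [0.02, -0.861, -0.507, 528.386], [0.0, 0.0, 0.0, 1.0]]
top [[555.5078569152828, 0.0, 313.86783811493774], [0.0, 555.5078569152828, 233.51475768123723], [0.0, 0.0, 1.0]] [[0.016, -0.996, 0.09, 440.637], [-1.0, -0.016, 0.004, 9.984], [-0.003, -0.09, -0.996, 1317.346], [0.0, 0.0, 0.0, 1.0]]
```

View pics/scene0.png

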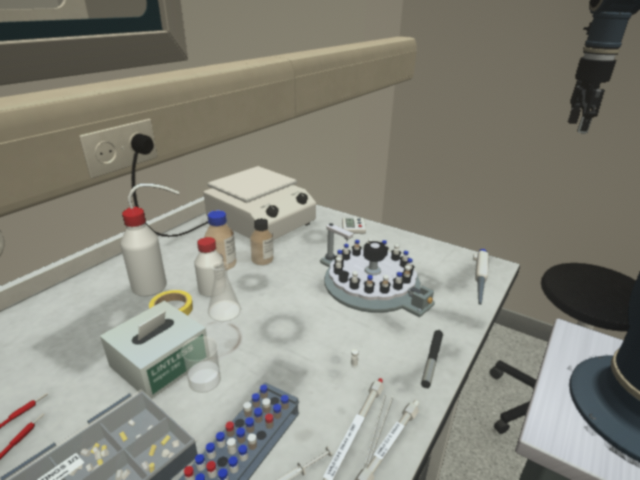

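View pics/top0.png

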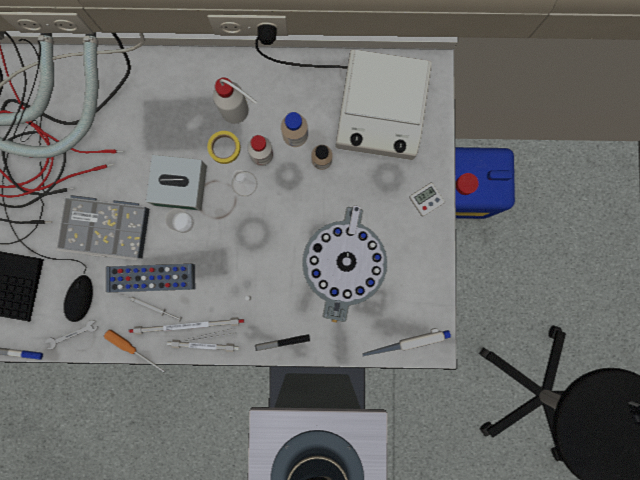

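The scene view shows the vial at (354,357), the turntable knob at (375,246) and the needle post at (331,240). In the top view the vial is at (248,297), the knob at (346,261) and the needle arm at (353,222). Next I'll enlarge both.

Run:
```python
import cv2,numpy as np
t=cv2.imread('pics/top0.png');s=cv2.imread('pics/scene0.png')
a=cv2.resize(t[200:328,235:395],(800,640),interpolation=cv2.INTER_CUBIC)[:600]
cv2.imwrite('pics/topc.png',a)
b=cv2.resize(s[210:370,310:450],(700,800),interpolation=cv2.INTER_CUBIC)
cv2.imwrite('pics/scenec.png',cv2.resize(s[215:370,310:450],(525,581),interpolation=cv2.INTER_CUBIC))
```

```text
(no output)
```

View pics/topc.png

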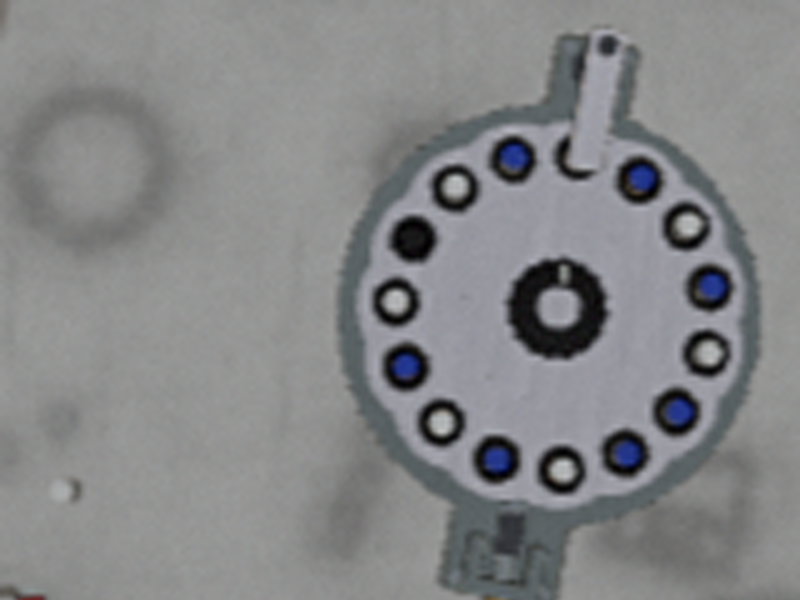

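View pics/scenec.png

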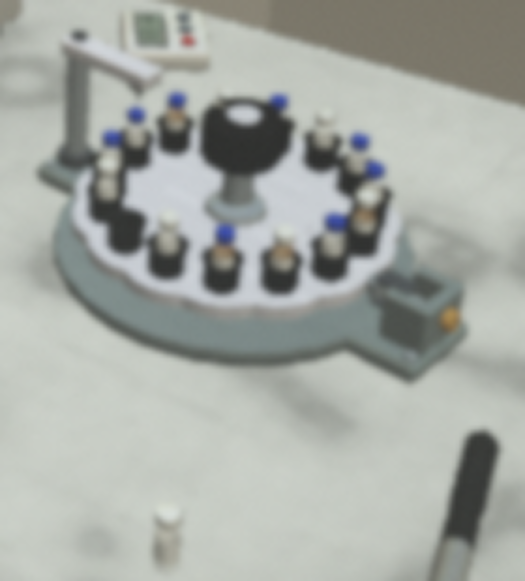

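The crops show the empty black cup at top-image (317.8,247.8), the knob at (346.4,261.6) and the vial at (247.8,298.0). The needle arm points up and slightly right. Next I'll fit the cap ring from the colour masks.

```bash
cat > h.py <<'E'
import cv2,numpy as np
def ray(c,uv,z):
    K=c['camera_matrix'];T=c['cam_to_world']
    d=T[:3,:3]@np.linalg.solve(K,[uv[0],uv[1],1.]);o=T[:3,3]
    return (o+d*(z-o[2])/d[2])
def blobs(c,kind,box,amin=3):
    x0,y0,x1,y1=box;s=8
    im=cv2.resize(c['color'][y0:y1,x0:x1],None,fx=s,fy=s,interpolation=cv2.INTER_CUBIC)
    h=cv2.cvtColor(im,cv2.COLOR_BGR2HSV).astype(int);H,S,V=h[...,0],h[...,1],h[...,2]
    m={'blue':(H>105)&(H<130)&(S>120),'white':(V>185)&(S<40),'dark':V<60}[kind].astype(np.uint8)
    n,l,st,ce=cv2.connectedComponentsWithStats(m)
    return [((ce[i][0]+.5)/s-.5+x0,(ce[i][1]+.5)/s-.5+y0,st[i][4]/s/s) for i in range(1,n) if st[i][4]/s/s>amin]
E
python3 - <<'E'
from h import *
from scipy.optimize import least_squares
c=np.load('pics/top0.npz');s=np.load('pics/scene0.npz')
k0=ray(c,(346.4,261.6),92);print('knob',k0,'cup49',ray(c,(317.8,247.8),49))
P=[]
for k in('blue','white'):
    for b in blobs(c,k,(300,215,392,308)):
        p=ray(c,b,66);r=np.hypot(*(p-k0)[:2])
        print(k,np.round(b,1),np.round(p[:2],1),round(r,1))
        if 62<r<82 and b[2]<20: P.append(p[:2])
P=np.array(P)
# circle + phase: slots every 24deg
def f(v):
    d=P-v[:2];a=np.arctan2(d[:,1],d[:,0])-v[2];a=(a+np.radians(12))%np.radians(24)-np.radians(12)
    return np.r_[np.hypot(*d.T)-72,72*a]
r=min((least_squares(f,[*k0[:2],p],loss='soft_l1') for p in np.radians([0,6,12,18])),key=lambda r:r.cost)
print(len(P),r.x,np.round(f(r.x),1))
for b in blobs(c,'white',(240,290,256,306),2)+[(247.8,298)]: print('vial top',b,ray(c,b,32))
x,y,p=r.x
for i in range(15):
    a=p+i*np.radians(24);a2=np.degrees(a)%360
    if 50<a2<100 or a2<15 or a2>345:print('slot',round(a2,1),x+72*np.cos(a),y+72*np.sin(a))
for b in blobs(s,'blue',(325,235,420,300)): print('scene blue',np.round(b,1),ray(s,b,64))
for b in blobs(s,'white',(345,345,362,370)): print('scene vial cap',np.round(b,1),ray(s,b,29))
print('depth vial',c['depth'][294:302,244:252].round()[::2,::2], 'knob scene', ray(s,(374.5,245.5),92))
E
```

```text
knob [490.41749842 -57.86362049  92.        ] cup49 [522.66694908   5.49159642  49.        ]
blue [337.5 230.5  27.3] [561.4 -38.5] 73.6
blue [363.2 234.9  26.6] [552.4 -96.6] 73.1
blue [377.4 256.7  27.1] [ 503.6 -128.9] 72.3
blue [315.8 272.5  27.7] [466.    9.2] 71.4
blue [370.8 282.   26.7] [ 446.5 -114.5] 71.7
blue [360.5 290.3  25.8] [427.6 -91.6] 71.3
blue [334.1 291.7  29.8] [423.6 -32.6] 71.5Traceback (most recent call last):
  File "<stdin>", line 16, in <module>
  File "<stdin>", line 16, in <genexpr>
    return func(*args, **kwargs)
    vector_fun = VectorFunction(
        fun_wrapped,
    ...<6 lines>...
        workers=workers
    )
    self._update_fun()
    ~~~~~~~~~~~~~~~~^^
    self.f = self.fun_wrapped(xp_copy(self.x))
             ~~~~~~~~~~~~~~~~^^^^^^^^^^^^^^^^^
    return np.atleast_1d(self.fun(x))
                         ~~~~~~~~^^^
    return self.f(x, *self.args, **self.kwargs)
           ~~~~~~^^^^^^^^^^^^^^^^^^^^^^^^^^^^^^
  File "<stdin>", line 14, in f
ValueError: operands could not be broadcast together with shapes (0,) (2,)
```

```bash
cat > m.py <<'E'
from h import *
from scipy.optimize import least_squares
def fit(c,k0):
    P=np.array([ray(c,b,66)[:2] for b in blobs(c,'blue',(300,215,392,308))])
    P=P[abs(np.hypot(*(P-k0).T)-72)<10]
    def f(v):
        d=P-v[:2];a=np.arctan2(d[:,1],d[:,0])-v[2];a=(a+np.radians(12))%np.radians(24)-np.radians(12)
        return np.r_[np.hypot(*d.T)-72,72*a]
    r=min((least_squares(f,[*k0,p]) for p in np.radians([0,6,12,18])),key=lambda r:r.cost)
    return r.x,f(r.x)
if __name__=='__main__':
    c=np.load('pics/top0.npz');s=np.load('pics/scene0.npz')
    (x,y,p),res=fit(c,np.array([490.4,-57.9]));print(x,y,p,res.round(1))
    for i in range(15):
        a=p+i*np.radians(24);a2=np.degrees(a)%360
        if 50<a2<100 or a2<20 or a2>340:print('slot',round(a2,1),x+72*np.cos(a),y+72*np.sin(a))
    def cen(c,box):
        x0,y0,x1,y1=box;g=c['color'][y0:y1,x0:x1].min(2).astype(float)
        w=np.clip(g-np.median(g)-15,0,None);Y,X=np.mgrid[y0:y1,x0:x1]
        return (w*X).sum()/w.sum(),(w*Y).sum()/w.sum(),g.max(),np.median(g)
    v=cen(c,(242,292,255,305));print('vial',v,ray(c,v,32))
    v=cen(s,(346,346,363,370));print('vial scene',v,ray(s,v,20))
    print(s['color'][346:370,347:362].min(2))
    for b in blobs(s,'blue',(325,235,420,300),1.5): print('scene blue',np.round(b,1),ray(s,b,64))
    for k in('dark',):
        for C,bx in((c,(300,215,392,308)),(s,(325,235,420,300))):
            for b in blobs(C,k,bx): print(k,np.round(b,1),ray(C,b,49),ray(C,b,92)[:2])
E
python3 m.py
```

```text
491.6671612432651 -57.96711912963872 0.2697609818094465 [ 0.4 -0.  -0.  -0.1  0.4  0.4  0.7  0.2  0.1  0.1 -0.7 -0.1  0.3  0.1]
slot 15.5 561.0632540633138 -38.77904206831778
slot 63.5 523.8426907318977 6.443557796831584
slot 87.5 494.8627875435386 13.961929053616146
slot 351.5 562.8681406681663 -68.663872325576
vial (np.float64(246.73529411764707), np.float64(298.02941176470586), np.float64(167.0), np.float64(146.0)) [405.46093496 167.05936704  32.        ]
vial scene (np.float64(354.63829787234044), np.float64(351.25531914893617), np.float64(214.0), np.float64(192.0)) [413.09304192 158.13416202  20.        ]
[[195 195 195 196 196 197 197 197 196 196 196 195 193 193 192]
 [196 197 197 197 197 197 198 198 197 196 196 196 196 194 194]
 [197 198 197 197 198 198 199 199 197 197 197 197 197 196 196]
 [198 198 198 198 199 201 202 202 201 201 199 198 197 196 197]
 [198 199 199 198 200 205 208 209 209 206 203 196 195 196 197]
 [198 199 198 196 196 205 212 214 214 213 205 193 192 196 197]
 [198 198 197 191 183 192 206 213 214 211 199 189 191 196 197]
 [196 196 195 186 168 167 185 198 202 195
[... 3567 characters left out ...]
  49.        ] [440.63168112 -38.53872048]
dark [402.7 263.1  13.1] [443.61208959 -91.61082995  49.        ] [419.31897988 -26.08031795]
dark [341.6 274.6  75.7] [524.90570783  15.58330481  49.        ] [493.32071342  71.49870447]
dark [405.6 279.5  24.4] [414.49656363 -40.34172209  49.        ] [392.81506186  20.59004734]
dark [353.8 285.3  23.3] [487.41016188  33.63261093  49.        ] [459.18844744  87.92902177]
dark [397.3 285.8  25.4] [418.86102226 -11.80551723  49.        ] [396.78803675  46.56660828]
dark [384.  289.4  24.7] [434.38873677  13.01025439  49.        ] [410.92294447  69.15645185]
dark [368.5 289.2  24.9] [458.58622114  28.97309526  49.        ] [432.94995998  83.6874559 ]
```

Run:
```python
from h import *
c=np.load('pics/top0.npz');s=np.load('pics/scene0.npz')
print(c['color'][292:304,241:256].max(2))
print((c['color'][292:304,241:256].astype(int).max(2)-c['color'][292:304,241:256].min(2)))
for uv in((246.7,298),(247.3,297.8),(248,297.8)):print(ray(c,uv,32),ray(c,uv,16))
for z in(28,30,32):print(ray(s,(354.5,351.3),z))
print('base',ray(s,(353.5,364),3))
```

```text
[[140 142 144 145 144 144 144 145 145 148 147 149 147 148 147]
 [143 142 144 145 145 144 146 148 145 148 148 146 145 148 147]
 [142 144 146 146 147 147 146 148 147 147 147 145 145 147 147]
 [146 144 144 143 146 148 143 140 132 140 147 148 147 148 147]
 [143 144 149 143 151 164 158 140 115 106 134 146 150 149 147]
 [144 146 146 147 160 168 169 162 124  89 126 146 146 146 147]
 [148 149 148 150 163 170 171 169 133  98 128 149 148 148 147]
 [147 146 149 149 159 167 168 158 117 107 135 148 150 149 146]
 [147 147 148 148 147 153 152 146 129 135 146 149 148 147 146]
 [147 148 149 149 149 148 145 148 147 146 148 149 146 148 145]
 [147 148 150 147 149 148 148 146 148 148 148 149 149 145 146]
 [149 150 152 145 147 146 146 148 147 149 148 150 149 145 147]]
[[2 1 0 1 2 1 3 1 2 1 2 2 1 2 1]
 [2 0 0 1 1 1 2 1 1 3 1 2 2 2 1]
 [1 2 1 1 1 1 1 3 1 1 2 2 0 0 2]
 [2 0 1 0 2 2 2 3 3 4 1 1 2 1 1]
 [1 2 1 2 1 4 3 2 4 4 2 2 2 0 2]
 [1 1 1 2 1 3 4 2 1 4 3 1 2 1 1]
 [2 2 2 2 2 3 4 3 3 5 3 1 3 2 4]
 [1 1 1 1 2 2 2 1 4 5 2 2 2 0 2]
 [2 0 1 2 0 0 2 2 2 3 0 0 0 1 0]
 [1 1 2 1 0 2 1 1 1 0 0 2 0 1 1]
 [1 1 2 0 2 1 1 1 2 2 1 1 1 0 2]
 [1 2 2 0 1 1 3 2 1 0 1 2 0 1 1]]
[405.52681734 167.14236304  32.        ] [405.08976141 169.09867047  16.        ]
[406.00599193 165.77450585  32.        ] [405.57490078 167.71378618  16.        ]
[406.03195618 164.16430736  32.        ] [405.60118823 166.08354393  16.        ]
[409.44554021 165.91398912  28.        ]
[408.49960869 167.80470033  30.        ]
[407.55367718 169.69541153  32.        ]
base [408.17092829 168.66780607   3.        ]
```

```bash
python3 -m pendant '[{"xyz":[33,35,0],"turn":8.3,"hand":1},{"xyz":[33,35,0],"turn":8.3,"hand":1},{"xyz":[33,35,0],"turn":8.3,"hand":1},{"xyz":[33,35,0],"turn":8.3,"hand":1},{"xyz":[33,35,0],"turn":8.3,"hand":1},{"xyz":[33,35,0],"turn":8.3,"hand":1},{"xyz":[33,35,0],"turn":8.3,"hand":1},{"xyz":[31,36,0],"turn":8.3,"hand":1},{"xyz":[-2,44,0],"turn":8.3,"hand":1},{"xyz":[-2,44,0],"turn":8.3,"hand":1},{"xyz":[-2,44,0],"turn":8.3,"hand":1},{"xyz":[-2,44,0],"turn":8.3,"hand":1},{"xyz":[-3,44,0],"turn":8.3,"hand":1},{"xyz":[-3,44,0],"turn":8.3,"hand":1},{"xyz":[-3,44,0],"turn":8.3,"hand":1},{"xyz":[-3,44,0],"turn":8.3,"hand":1},{"xyz":[-19,41,0],"turn":0,"hand":0.5},{"xyz":[-18,41,0],"turn":0,"hand":0.3},{"xyz":[-18,41,0],"turn":0,"hand":0},{"xyz":[-18,41,0],"turn":0,"hand":0}]' 30
python3 - <<'E'
from rig import robot
import numpy as np
o=robot.get_obs();print(o['ee_pos'],np.degrees(np.arctan2(o['ee_rot'][1][1],o['ee_rot'][0][1])),np.array(o['ee_rot'])[:,2],o['q'])
E
```

```text
t: 2.6
ee_pos: [405.8, 166.2, 231.2]
ee_rot: [[-0.894, 0.448, -0.0], [0.448, 0.894, -0.0], [-0.0, -0.0, -1.0]]
wrist_force: [0.3, 0.1, 0.3]
width: 0.502
grasp_force: 0.0
[405.80345935 166.20474659 231.19840368] 63.39158511212364 [-5.26815369e-05 -3.31239345e-04 -9.99999944e-01] [ 0.35865353  0.16996861 -0.92116077  2.02462961  0.15909484  1.01942743
  0.46700401]
```

```bash
python3 -m pendant '[{"xyz":[0.7,1.2,-45],"turn":0,"hand":0},{"xyz":[0,0,-45],"turn":0,"hand":0},{"xyz":[0,0,-45],"turn":0,"hand":0},{"xyz":[0,0,-38],"turn":0,"hand":0},{"xyz":[0,0,-25],"turn":0,"hand":0},{"xyz":[0,0,-15],"turn":0,"hand":0},{"xyz":[0,0,0],"turn":0,"hand":0},{"xyz":[0,0,0],"turn":0,"hand":0}]' 30
python3 - <<'E'
from rig import robot
import cv2
c=robot.capture('scene')
cv2.imwrite('pics/s1.png',cv2.resize(c['color'][270:390,290:430],(700,600),interpolation=cv2.INTER_CUBIC))
E
```

```text
t: 3.6
ee_pos: [408.0, 166.8, 19.1]
ee_rot: [[-0.894, 0.448, 0.002], [0.448, 0.894, 0.001], [-0.001, 0.001, -1.0]]
wrist_force: [-0.5, -0.2, -0.2]
width: 0.499
grasp_force: 0.0
```

View pics/s1.png

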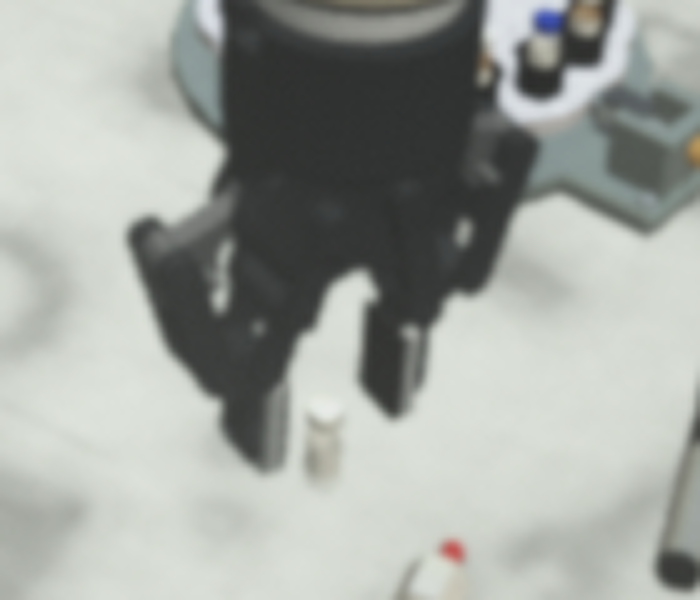

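The picture shows the vial at crop (325,440), centred between the pads, which are at about (263,440) and (381,400). I'll lower 2 mm and close.

```bash
python3 -m pendant '[{"xyz":[0,0,-2],"turn":0,"hand":-1},{"xyz":[0,0,0],"turn":0,"hand":-1},{"xyz":[0,0,0],"turn":0,"hand":-1},{"xyz":[0,0,0],"turn":0,"hand":-1},{"xyz":[0,0,0],"turn":0,"hand":-1},{"xyz":[0,0,0],"turn":0,"hand":-1}]' 30; python3 -m pendant '[{"xyz":[0,0,20],"turn":0,"hand":-1},{"xyz":[0,0,40],"turn":0,"hand":-1},{"xyz":[0,0,22],"turn":0,"hand":-1},{"xyz":[0,0,0],"turn":0,"hand":-1},{"xyz":[0,0,0],"turn":0,"hand":-1}]'
python3 - <<'E'
from rig import robot
for i in range(4): print(robot.get_obs()['ee_pos'])
E
```

```text
t: 4.4
ee_pos: [407.7, 166.5, 16.6]
ee_rot: [[-0.894, 0.448, 0.001], [0.448, 0.894, 0.0], [-0.0, 0.0, -1.0]]
wrist_force: [-0.2, -0.9, 6.1]
width: 0.111
grasp_force: 29.6
t: 5.03
ee_pos: [406.8, 165.9, 97.5]
ee_rot: [[-0.894, 0.448, -0.001], [0.448, 0.894, -0.001], [0.001, -0.001, -1.0]]
wrist_force: [-1.2, -0.2, 0.3]
width: 0.109
grasp_force: 29.4
[406.78869154 165.86759118  97.52971627]
[406.78869154 165.86759118  97.52971627]
[406.78869154 165.86759118  97.52971627]
[406.78869154 165.86759118  97.52971627]
```

```bash
python3 -m pendant '[{"xyz":[20,-28,10],"turn":0,"hand":-1},{"xyz":[25,-34,0],"turn":0,"hand":-1},{"xyz":[25,-34,0],"turn":0,"hand":-1},{"xyz":[25,-34,0],"turn":0,"hand":-1},{"xyz":[22,-29,0],"turn":0,"hand":-1},{"xyz":[0,0,-10],"turn":0,"hand":-1},{"xyz":[0,0,0],"turn":0,"hand":-1},{"xyz":[0,0,0],"turn":0,"hand":-1}]'
python3 - <<'E'
from rig import robot
import cv2,numpy as np
c=robot.capture('scene');np.savez('pics/s2.npz',**c)
cv2.imwrite('pics/s2.png',cv2.resize(c['color'][220:300,300:400],(750,600),interpolation=cv2.INTER_CUBIC))
E
```

```text
t: 6.02
ee_pos: [523.4, 8.9, 97.9]
ee_rot: [[-0.895, 0.445, -0.001], [0.445, 0.895, 0.001], [0.002, -0.0, -1.0]]
wrist_force: [-0.5, 0.3, -0.3]
width: 0.104
grasp_force: 29.4
```

View pics/s2.png

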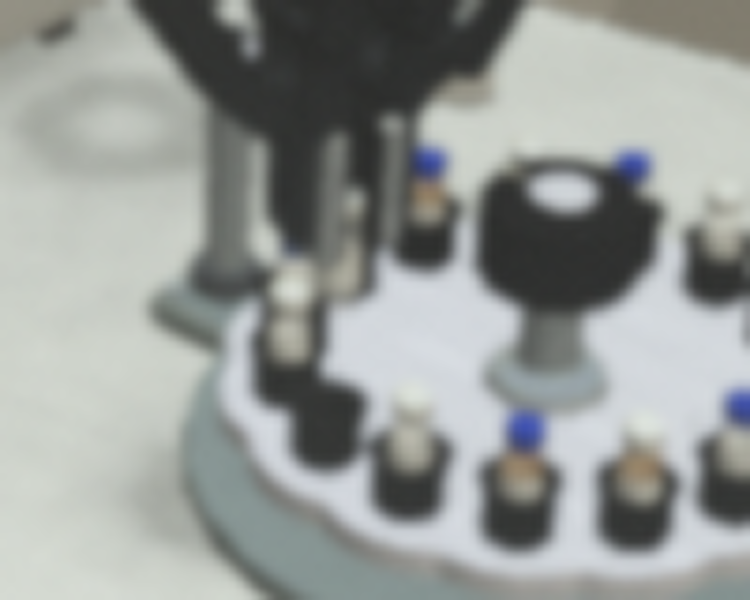

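Run:
```python
from h import *
s=np.load('pics/s2.npz')
P=lambda u,v:((u+.5)/7.5-.5+300,(v+.5)/7.5-.5+220)
print('base near edge',ray(s,P(346,297),81),'base ctr',ray(s,P(347,288),81))
print('rim',ray(s,P(330,392),49), 'cap nb',ray(s,P(291,290),65),ray(s,P(411,403),65))
print('nominal pix of vial base, rim:')
K=s['camera_matrix'];T=np.linalg.inv(s['cam_to_world'])
for X in((523.4,8.9,81),(523.4,8.9,113),(523.4,8.9,102),(523.8,6.6,49),(494.9,14,66),(547,-11,66)):
    q=K@(T@[*X,1])[:3];u,v=q[:2]/q[2];print(X,((u-300+.5)*7.5-.5).round(),((v-220+.5)*7.5-.5).round())
print(s['color'][246:262,340:356].max(2))
```

```text
base near edge [522.33971318   7.15814256  81.        ] base ctr [524.36528384   3.21926755  81.        ]
rim [526.73900533   5.14174979  49.        ] cap nb [548.715317   -10.08522564  65.        ] [495.469243    18.92841439  65.        ]
nominal pix of vial base, rim:
(523.4, 8.9, 81) 339.0 299.0
(523.4, 8.9, 113) 345.0 191.0
(523.4, 8.9, 102) 343.0 228.0
(523.8, 6.6, 49) 337.0 398.0
(494.9, 14, 66) 423.0 392.0
(547, -11, 66) 298.0 287.0
[[ 55  63  83 105 117 124 143 149 113  69  70  97 107  91  88 119]
 [ 55  63  84 107 119 126 146 149 110  69  73 100 108  93  94 124]
 [ 55  64  86 108 118 121 131 130  95  64  76 105 111  94  95 121]
 [ 55  65  87 110 117 112 115 109  81  60  77 107 112  91  82  99]
 [ 56  66  90 111 116 107 107 101  76  60  78 107 110  84  65  68]
 [ 58  68  91 112 117 112 117 108  80  62  79 105 103  76  54  51]
 [ 67  74  94 112 117 120 133 123  88  68  88 110  97  69  52  48]
 [ 91  92 100 114 118 124 144 137 100  83 118 138 110  69  52  49]
 [132 118 111 117 122 135 153 146 105  99 147 170 141  94  68  59]
 [168 146 124 123 136 152 164 149 108 107 162 191 178 148 121 105]
 [181 159 137 136 151 164 168 150 108 108 165 202 208 197 182 170]
 [192 165 141 141 155 167 166 145 106 110 167 206 217 218 213 209]
 [201 167 135 133 147 156 153 132 107 125 176 208 219 220 221 220]
 [192 154 117 116 135 144 141 133 138 166 197 213 219 220 221 221]
 [165 125  94 110 145 159 161 168 187 203 213 218 219 219 220 220]
 [139 102  81 116 168 190 197 202 212 218 220 219 219 219 219 219]]
```

The held vial shows at crop (347,290), above the empty cup at (328,390), but it looks higher or more tilted than expected. I'll bring it close to the scene camera to check how it sits in the grip.

```bash
python3 -m pendant '[{"xyz":[0,0,30],"turn":0,"hand":-1},{"xyz":[-10,30,30],"turn":4,"hand":-1},{"xyz":[-20,40,28],"turn":6,"hand":-1},{"xyz":[-20,40,28],"turn":6,"hand":-1},{"xyz":[-20,40,28],"turn":6,"hand":-1},{"xyz":[-20,40,28],"turn":6,"hand":-1},{"xyz":[-20,40,28],"turn":6,"hand":-1},{"xyz":[-20,40,27],"turn":6,"hand":-1},{"xyz":[-20,40,0],"turn":6,"hand":-1},{"xyz":[-36,29,0],"turn":4,"hand":-1},{"xyz":[0,0,0],"turn":0,"hand":-1},{"xyz":[0,0,0],"turn":0,"hand":-1}]'
python3 - <<'E'
from rig import robot
import numpy as np
c=robot.capture('scene');np.savez('pics/s3.npz',**c,**{k:robot.get_obs()[k] for k in('ee_pos','ee_rot')})
E
python3 -m pendant '[{"xyz":[0,0,0],"turn":-10,"hand":-1},{"xyz":[0,0,0],"turn":-10,"hand":-1},{"xyz":[0,0,0],"turn":-10,"hand":-1},{"xyz":[0,0,0],"turn":-10,"hand":-1},{"xyz":[0,0,0],"turn":-10,"hand":-1},{"xyz":[0,0,0],"turn":-10,"hand":-1},{"xyz":[0,0,0],"turn":-10,"hand":-1},{"xyz":[0,0,0],"turn":-10,"hand":-1},{"xyz":[0,0,0],"turn":0,"hand":-1},{"xyz":[0,0,0],"turn":0,"hand":-1}]'
python3 - <<'E'
from rig import robot
import numpy as np,cv2
c=robot.capture('scene');np.savez('pics/s4.npz',**c,**{k:robot.get_obs()[k] for k in('ee_pos','ee_rot')})
out=[]
for n in('s3','s4'):
    d=np.load(f'pics/{n}.npz');K=d['camera_matrix'];T=np.linalg.inv(d['cam_to_world'])
    q=K@(T@[*d['ee_pos'],1])[:3];u,v=(q[:2]/q[2]).round().astype(int);print(n,q[:2]/q[2],d['ee_pos'],u-25,v-25)
    out.append(cv2.resize(d['color'][v-30:v+30,u-25:u+15+10],(400,480),interpolation=cv2.INTER_CUBIC))
cv2.imwrite('pics/held.png',np.hstack(out))
E
```

```text
t: 7.58
ee_pos: [338.2, 346.3, 325.3]
ee_rot: [[-0.917, -0.398, 0.001], [-0.398, 0.917, -0.001], [-0.0, -0.001, -1.0]]
wrist_force: [0.2, -0.4, -0.8]
width: 0.107
grasp_force: 29.4
t: 8.88
ee_pos: [338.9, 346.0, 325.3]
ee_rot: [[-0.552, 0.834, 0.0], [0.834, 0.552, -0.0], [-0.0, -0.0, -1.0]]
wrist_force: [0.5, -0.5, 0.4]
width: 0.111
grasp_force: 29.4
s3 [342.16742722 253.66111647] [338.87031682 345.79655171 325.19938912] 317 229
s4 [342.10413552 253.7634473 ] [338.76541852 346.08716299 325.27339675] 317 229
```

View pics/held.png

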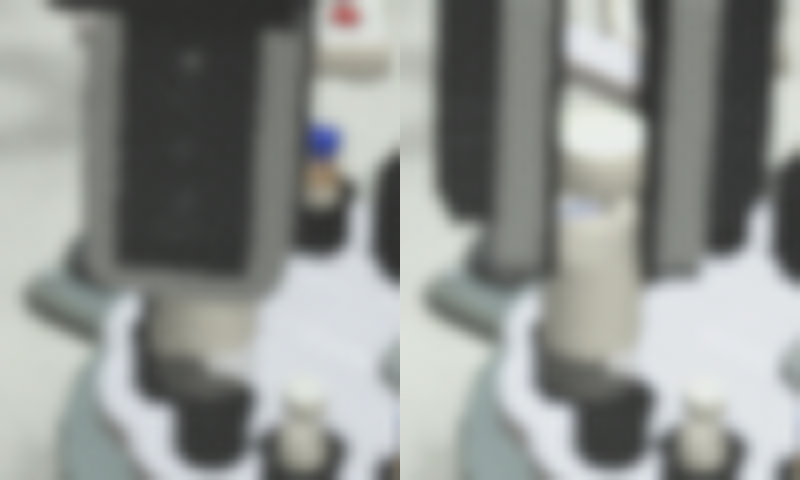

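Left half (tool side-on): the vial sits centred under the finger at x≈201. Right half: it stands upright between the pads, with the cap at (602,130) and the base at about (591,345), and its clear lower end overlaps a cup behind. The grip is good, so I'll return over the cup at about (524.8, 7.0) in the robot frame.

```bash
python3 -m pendant '[{"xyz":[20,-40,-10],"turn":6,"hand":-1},{"xyz":[20,-40,-28],"turn":6,"hand":-1},{"xyz":[20,-40,-28],"turn":6,"hand":-1},{"xyz":[20,-40,-28],"turn":6,"hand":-1},{"xyz":[20,-40,-28],"turn":6,"hand":-1},{"xyz":[20,-40,-28],"turn":0,"hand":-1},{"xyz":[25,-40,-28],"turn":0,"hand":-1},{"xyz":[25,-40,-10],"turn":0,"hand":-1},{"xyz":[16,-19,-20],"turn":0,"hand":-1},{"xyz":[0,0,-20],"turn":0,"hand":-1},{"xyz":[0,0,0],"turn":0,"hand":-1},{"xyz":[0,0,0],"turn":0,"hand":-1},{"xyz":[0,0,0],"turn":0,"hand":-1}]'
```

```text
t: 10.55
ee_pos: [524.6, 8.4, 98.3]
ee_rot: [[-0.895, 0.446, 0.002], [0.446, 0.895, 0.0], [-0.001, 0.001, -1.0]]
wrist_force: [0.3, 0.6, -0.6]
width: 0.107
grasp_force: 29.4
```

```bash
python3 -m pendant '[{"xyz":[0.3,-1.2,-15],"turn":0,"hand":-1},{"xyz":[0,0,-12],"turn":0,"hand":-1},{"xyz":[0,0,-4],"turn":0,"hand":-1},{"xyz":[0,0,-3],"turn":0,"hand":-1},{"xyz":[0,0,0],"turn":0,"hand":-1},{"xyz":[0,0,0],"turn":0,"hand":-1}]'
```

```text
t: 11.3
ee_pos: [524.9, 6.3, 63.6]
ee_rot: [[-0.894, 0.448, 0.001], [0.448, 0.894, 0.0], [-0.0, 0.0, -1.0]]
wrist_force: [-1.3, -0.1, -0.1]
width: 0.109
grasp_force: 29.4
```

```bash
python3 -m pendant '[{"xyz":[0,0,-1],"turn":0,"hand":-1},{"xyz":[0,0,-1],"turn":0,"hand":-1},{"xyz":[0,0,0],"turn":0,"hand":-1}]'
```

```text
t: 11.68
ee_pos: [524.7, 6.2, 61.3]
ee_rot: [[-0.894, 0.448, 0.0], [0.448, 0.894, 0.0], [0.0, 0.0, -1.0]]
wrist_force: [0.4, -0.3, 0.3]
width: 0.111
grasp_force: 29.4
```

No vertical resistance below the rim height, so the vial is inside the flare. I'll continue in small steps.

```bash
python3 -m pendant '[{"xyz":[0,0,-1.5],"turn":0,"hand":-1},{"xyz":[0,0,-1.5],"turn":0,"hand":-1},{"xyz":[0,0,0],"turn":0,"hand":-1}]'; python3 -m pendant '[{"xyz":[0,0,-1.5],"turn":0,"hand":-1},{"xyz":[0,0,-1.5],"turn":0,"hand":-1},{"xyz":[0,0,0],"turn":0,"hand":-1}]'
```

```text
t: 12.05
ee_pos: [524.7, 6.2, 58.2]
ee_rot: [[-0.894, 0.448, -0.0], [0.448, 0.894, 0.0], [0.0, 0.0, -1.0]]
wrist_force: [0.1, 0.1, -0.5]
width: 0.107
grasp_force: 29.4
t: 12.42
ee_pos: [524.7, 6.2, 55.2]
ee_rot: [[-0.894, 0.448, -0.0], [0.448, 0.894, 0.0], [0.0, 0.0, -1.0]]
wrist_force: [0.1, -0.4, -0.8]
width: 0.109
grasp_force: 29.4
```

```bash
python3 -m pendant '[{"xyz":[0,0,-1.5],"turn":0,"hand":-1},{"xyz":[0,0,-1],"turn":0,"hand":-1},{"xyz":[0,0,0],"turn":0,"hand":-1}]'; python3 -m pendant '[{"xyz":[0,0,-0.8],"turn":0,"hand":-1},{"xyz":[0,0,0],"turn":0,"hand":-1}]'
```

```text
t: 12.8
ee_pos: [524.7, 6.2, 52.7]
ee_rot: [[-0.894, 0.447, -0.0], [0.447, 0.894, 0.0], [0.0, 0.0, -1.0]]
wrist_force: [0.9, -0.0, 0.1]
width: 0.107
grasp_force: 29.4
t: 13.05
ee_pos: [524.7, 6.2, 52.0]
ee_rot: [[-0.894, 0.448, 0.0], [0.448, 0.894, 0.0], [0.0, 0.0, -1.0]]
wrist_force: [0.7, 0.3, 0.0]
width: 0.11
grasp_force: 29.4
```

```bash
python3 -m pendant '[{"xyz":[0,0,-0.8],"turn":0,"hand":-1},{"xyz":[0,0,0],"turn":0,"hand":-1}]'; python3 -m pendant '[{"xyz":[0,0,-0.5],"turn":0,"hand":-1},{"xyz":[0,0,0],"turn":0,"hand":-1}]'
```

```text
t: 13.3
ee_pos: [524.7, 6.2, 51.2]
ee_rot: [[-0.894, 0.447, 0.0], [0.447, 0.894, 0.0], [0.0, 0.0, -1.0]]
wrist_force: [-0.0, -0.3, -0.1]
width: 0.106
grasp_force: 29.4
t: 13.55
ee_pos: [524.7, 6.2, 50.8]
ee_rot: [[-0.894, 0.447, 0.0], [0.447, 0.894, 0.0], [0.0, 0.0, -1.0]]
wrist_force: [1.2, 0.1, 0.6]
width: 0.104
grasp_force: 29.4
```

```bash
python3 -m pendant '[{"xyz":[0,0,0],"turn":0,"hand":-0.6},{"xyz":[0,0,0],"turn":0,"hand":-0.4},{"xyz":[0,0,0],"turn":0,"hand":-0.4},{"xyz":[0,0,0],"turn":0,"hand":-0.4}]'; python3 -m pendant '[{"xyz":[0,0,15],"turn":0,"hand":-0.4},{"xyz":[0,0,35],"turn":0,"hand":-0.4},{"xyz":[0,0,45],"turn":-6,"hand":-0.2},{"xyz":[-8,-16,15],"turn":-6,"hand":0},{"xyz":[-8,-16,0],"turn":-7,"hand":0.5},{"xyz":[-8,-16,0],"turn":-7,"hand":1},{"xyz":[-8,-16,0],"turn":-7,"hand":1},{"xyz":[0,0,0],"turn":0,"hand":1}]'
python3 - <<'E'
from rig import robot
import cv2,numpy as np
c=robot.capture('scene');np.savez('pics/s5.npz',**c)
cv2.imwrite('pics/s5.png',cv2.resize(c['color'][220:300,320:420],(750,600),interpolation=cv2.INTER_CUBIC))
E
```

```text
t: 14.05
ee_pos: [524.6, 6.2, 50.7]
ee_rot: [[-0.894, 0.448, -0.0], [0.448, 0.894, 0.0], [0.0, 0.0, -1.0]]
wrist_force: [0.1, -0.1, 0.3]
width: 0.299
grasp_force: 0.0
t: 15.05
ee_pos: [492.5, -58.8, 161.6]
ee_rot: [[-0.506, 0.863, 0.001], [0.863, 0.506, -0.001], [-0.001, 0.0, -1.0]]
wrist_force: [1.1, -0.0, 0.2]
width: 1.0
grasp_force: 0.0
```

View pics/s5.png

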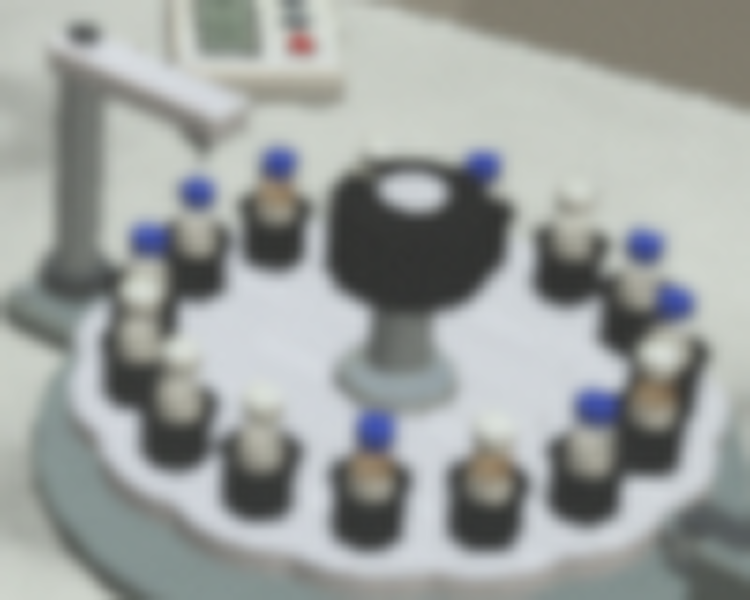

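The vial's cap at (180,350) sits 115 px above its cup's foot, as its neighbours' do, so it is fully home and upright. The gripper now stands open over the knob. I'll descend and grip.

```bash
python3 -m pendant '[{"xyz":[0,0.5,-30],"turn":0,"hand":1},{"xyz":[0,0,-30],"turn":0,"hand":1},{"xyz":[0,0,-25],"turn":0,"hand":1},{"xyz":[0,0,-18],"turn":0,"hand":1},{"xyz":[0,0,0],"turn":0,"hand":1},{"xyz":[0,0,0],"turn":0,"hand":1}]' 50; python3 -m pendant '[{"xyz":[0,0,0],"turn":0,"hand":-1},{"xyz":[0,0,0],"turn":0,"hand":-1},{"xyz":[0,0,0],"turn":0,"hand":-1},{"xyz":[0,0,0],"turn":0,"hand":-1},{"xyz":[0,0,0],"turn":0,"hand":-1},{"xyz":[0,0,0],"turn":0,"hand":-1}]' 50
python3 -c "
from rig import robot
o=robot.get_obs();print(o['torque'],o['q'])"
```

```text
t: 15.85
ee_pos: [493.5, -56.9, 58.5]
ee_rot: [[-0.507, 0.862, 0.002], [0.862, 0.507, 0.0], [-0.001, 0.001, -1.0]]
wrist_force: [-0.1, -0.5, -0.2]
width: 1.001
grasp_force: 0.0
t: 16.6
ee_pos: [492.6, -57.6, 58.5]
ee_rot: [[-0.506, 0.863, 0.0], [0.863, 0.506, -0.001], [-0.001, -0.0, -1.0]]
wrist_force: [-1.9, 0.5, 5.3]
width: 0.504
grasp_force: 50.1
[-0.02823875  0.45695407 -0.04230326] [ 0.47043308  0.4752005  -0.54792892  2.08294309  0.38892717  0.68244478
  0.19559505]
```

```bash
g='from rig import robot;import numpy as np;o=robot.get_obs();R=np.array(o["ee_rot"]);print("yaw",np.degrees(np.arctan2(R[1,1],R[0,1])).round(2),"tz",o["torque"][2])'
python3 -m pendant '[{"xyz":[0,0,0],"turn":-6,"hand":-1},{"xyz":[0,0,0],"turn":-6,"hand":-1},{"xyz":[0,0,0],"turn":0,"hand":-1}]'; python3 -c "$g"
python3 -m pendant '[{"xyz":[0,0,0],"turn":-6,"hand":-1},{"xyz":[0,0,0],"turn":-6,"hand":-1},{"xyz":[0,0,0],"turn":0,"hand":-1}]'; python3 -c "$g"
python3 -m pendant '[{"xyz":[0,0,0],"turn":-6,"hand":-1},{"xyz":[0,0,0],"turn":-6,"hand":-1},{"xyz":[0,0,0],"turn":-6,"hand":-1},{"xyz":[0,0,0],"turn":-6,"hand":-1},{"xyz":[0,0,0],"turn":0,"hand":-1},{"xyz":[0,0,0],"turn":0,"hand":-1}]'; python3 -c "$g"
```

```text
t: 16.98
ee_pos: [492.6, -57.6, 58.5]
ee_rot: [[-0.315, 0.949, -0.0], [0.949, 0.315, -0.001], [-0.001, -0.0, -1.0]]
wrist_force: [-1.8, -0.2, 7.5]
width: 0.505
grasp_force: 50.5
yaw 18.37 tz -0.20175275946211316
t: 17.35
ee_pos: [492.4, -57.7, 58.5]
ee_rot: [[-0.11, 0.994, -0.0], [0.994, 0.11, -0.001], [-0.001, -0.0, -1.0]]
wrist_force: [-3.4, -0.8, 6.7]
width: 0.501
grasp_force: 50.5
yaw 6.33 tz -0.2616471978429834
t: 18.1
ee_pos: [492.2, -57.7, 58.5]
ee_rot: [[0.303, 0.953, -0.001], [0.953, -0.303, -0.001], [-0.001, -0.001, -1.0]]
wrist_force: [-4.5, -0.9, 7.1]
width: 0.504
grasp_force: 50.7
yaw -17.63 tz -0.263780559205013
```

```bash
g='from rig import robot;import numpy as np;o=robot.get_obs();R=np.array(o["ee_rot"]);print("yaw",np.degrees(np.arctan2(R[1,1],R[0,1])).round(2),"tz",o["torque"][2],np.round(o["wrist_force"],1),np.round(o["joint_efforts"],2))'
p(){ grep -v x; }
python3 -m pendant '[{"xyz":[0,0,0],"turn":-4,"hand":-1},{"xyz":[0,0,0],"turn":0,"hand":-1}]'>/dev/null; python3 -c "$g"
python3 -m pendant '[{"xyz":[0,0,0],"turn":-4,"hand":-1},{"xyz":[0,0,0],"turn":0,"hand":-1}]'>/dev/null; python3 -c "$g"
python3 -m pendant '[{"xyz":[0,0,0],"turn":-4,"hand":-1},{"xyz":[0,0,0],"turn":0,"hand":-1}]'>/dev/null; python3 -c "$g"
python3 -m pendant '[{"xyz":[0,0,0],"turn":-4,"hand":-1},{"xyz":[0,0,0],"turn":0,"hand":-1}]'>/dev/null; python3 -c "$g"
python3 -m pendant '[{"xyz":[0,0,0],"turn":-4,"hand":-1},{"xyz":[0,0,0],"turn":0,"hand":-1}]'>/dev/null; python3 -c "$g"
python3 - <<'E'
from rig import robot
import numpy as np
from h import *
for n in('scene','top'):
    c=robot.capture(n);np.savez(f'pics/{n}6.npz',**c)
    bx=(325,235,420,300) if n=='scene' else (300,215,392,308)
    for b in blobs(c,'blue',bx,1.5):
        p=ray(c,b,63 if n=='scene' else 66);d=p[:2]-[492.3,-57]+(np.array([-1.,-2]) if n=='scene' else 0)
        a=np.degrees(np.arctan2(d[1],d[0]));print(n,np.round(b,1),p[:2].round(1),np.hypot(*d).round(1),a.round(1),(a%24).round(1))
E
```

```text
yaw -21.59 tz -0.08592779949987703 [-3.6  0.8  7.5] [-6.900e-01 -3.661e+01 -2.740e+00 -1.546e+01  2.000e-02 -9.000e-01
  0.000e+00]
yaw -25.6 tz -0.1142015246640657 [-2.8 -0.1  7.2] [ -0.74 -36.58  -2.62 -15.48   0.07  -0.91   0.07]
yaw -29.61 tz -0.15874734147324981 [-4.1 -0.4  7.8] [ -0.72 -36.54  -2.44 -15.5    0.08  -0.93   0.08]
yaw -33.63 tz -0.25124634142654517 [-3.7  0.1  7.5] [ -0.75 -36.51  -2.31 -15.52   0.14  -0.94   0.15]
yaw -37.64 tz -0.2168124010430874 [-3.4 -1.   7.1] [ -0.72 -36.48  -2.12 -15.54   0.15  -0.96   0.15]
scene [409.  258.6   7.2] [432.3 -93.3] 72.0 -147.9 20.1
scene [338.9 260.3  10.4] [545.3  -6.8] 70.9 42.8 18.8
scene [401.3 273.   11.5] [423.4 -36.1] 72.4 164.9 20.9
scene [356.8 274.    7.5] [491.7  15.8] 70.8 91.3 19.3
scene [387.8 276.9   8.2] [438.9  -9.2] 71.2 139.9 19.9
top [324.  237.7  26.3] [544.6  -8.1] 71.6 43.1 19.1
top [313.8 261.6  28.3] [490.4  14.2] 71.2 91.6 19.6
top [324.4 285.9  32.2] [436.2 -10.6] 72.8 140.4 20.4
top [335.5 293.1  18.7] [420.6 -35.7] 74.8 163.4 19.4
```

Top and scene cap bearings agree that the tray has followed the hand for 68° of the 72°. I'll ease in the last 4° while watching the torque.

```bash
g='from rig import robot;import numpy as np;o=robot.get_obs();R=np.array(o["ee_rot"]);print("yaw",np.degrees(np.arctan2(R[1,1],R[0,1])).round(2),"tz",o["torque"][2],np.round(o["joint_efforts"][6],3))'
python3 -m pendant '[{"xyz":[0,0,0],"turn":-2,"hand":-1},{"xyz":[0,0,0],"turn":0,"hand":-1}]'>/dev/null; python3 -c "$g"
python3 -m pendant '[{"xyz":[0,0,0],"turn":-1,"hand":-1},{"xyz":[0,0,0],"turn":0,"hand":-1}]'>/dev/null; python3 -c "$g"
python3 -m pendant '[{"xyz":[0,0,0],"turn":-1,"hand":-1},{"xyz":[0,0,0],"turn":0,"hand":-1}]'>/dev/null; python3 -c "$g"
echo release; python3 -m pendant '[{"xyz":[0,0,0],"turn":0,"hand":0.15},{"xyz":[0,0,0],"turn":0,"hand":0.15},{"xyz":[0,0,0],"turn":0,"hand":0.15},{"xyz":[0,0,0],"turn":0,"hand":0.15}]'; python3 -c "$g"
python3 - <<'E'
from rig import robot
import numpy as np
from h import *
for n in('top',):
    c=robot.capture(n);np.savez(f'pics/{n}7.npz',**c)
    for b in blobs(c,'blue',(300,215,392,308),1.5):
        p=ray(c,b,66);d=p[:2]-[491.7,-58];a=np.degrees(np.arctan2(d[1],d[0]));print(n,np.round(b,1),np.hypot(*d).round(1),a.round(1),(a%24).round(1))
E
```

```text
yaw -39.63 tz -0.26883392494124597 0.255
yaw -40.59 tz -0.19894719015660017 0.155
yaw -41.59 tz -0.18764096430009408 0.146
release
t: 20.7
ee_pos: [492.8, -57.2, 57.7]
ee_rot: [[0.664, 0.748, 0.0], [0.748, -0.664, 0.0], [0.0, 0.0, -1.0]]
wrist_force: [0.0, 0.2, 0.8]
width: 0.574
grasp_force: 0.0
yaw -41.58 tz -0.04203134544851258 0.001
top [325.5 236.2  22.8] 73.1 39.5 15.5
top [314.  259.3  27. ] 71.9 86.9 14.9
top [322.8 284.3  30.4] 72.9 135.5 15.5
top [333.9 291.7  24.2] 72.9 159.2 15.2
```

The tray has settled in the third stop: its phase is 15.3° against 15.5° at the start. I'll re-grip and verify.

```bash
python3 -m pendant '[{"xyz":[0,0,0],"turn":0,"hand":-1},{"xyz":[0,0,0],"turn":0,"hand":-1},{"xyz":[0,0,0],"turn":0,"hand":-1},{"xyz":[0,0,0],"turn":0,"hand":-1},{"xyz":[0,0,0],"turn":0,"hand":-1}]' 50
python3 - <<'E'
from rig import robot
from h import *
o=robot.get_obs();print(o['torque'],o['wrist_force'])
c=robot.capture('top')
for b in blobs(c,'blue',(300,215,392,308),1.5):
    d=ray(c,b,66)[:2]-[491.7,-58];print(np.degrees(np.arctan2(d[1],d[0])).round(1))
c=robot.capture('scene');cv2.imwrite('pics/s8.png',cv2.resize(c['color'][220:300,310:410],(750,600),interpolation=cv2.INTER_CUBIC))
E
```

```text
t: 21.38
ee_pos: [492.5, -57.1, 58.0]
ee_rot: [[0.664, 0.748, -0.0], [0.748, -0.664, 0.0], [-0.0, -0.0, -1.0]]
wrist_force: [-1.8, 1.0, 5.8]
width: 0.5
grasp_force: 50.8
[ 0.36709404  0.52719726 -0.11875922] [-1.7734471   0.9514623   5.79278428]
39.5
86.9
135.4
159.0
```

View pics/s8.png

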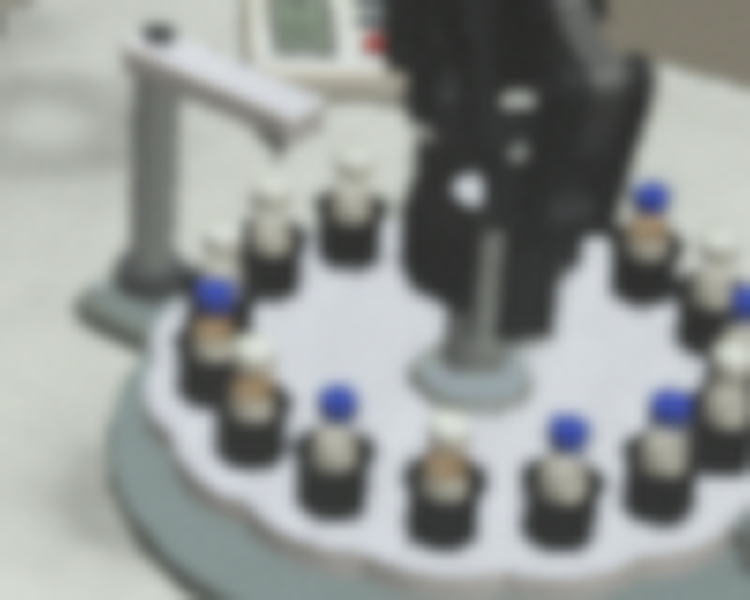

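The white-capped vial now stands at (273,190), under the needle tip at (280,150), and the knob is gripped with the arm clear. I'm handing in.

```bash
python3 -c "
from rig import robot
print(robot.sign_off())"
```

```text
the job is handed in; nothing more can be done
None
```

The vial is fully home and upright in the empty cup, the tray is turned three clicks clockwise so that it stands under the needle, and the job was handed in at about 21 s with the knob gripped at 50 N; I let go of the knob briefly at the third stop so the tray could settle, then gripped it again.

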